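Take a reading with the infrared thermometer pistol

ROBOT

A 6-joint arm with a two-finger parallel gripper is mounted at the origin on a cart in front of the work surface, level with it; the furniture and walls round the work are solid. World frame = base frame: x ahead of the robot, y to its left, z up, the work surface at z = 0. Lengths are in m, angles in rad, forces in N, time in s.
With the tool pointing down it reaches from about 0.3 to 0.775 m from the base axis. Payload 14.6 kg.
Tool frame: the origin (TCP) lies midway between the tips of the shut fingers; the grasp point (between the pads) lies 19 mm behind it (ctrl.hold_point_z is the distance from the TCP to the grasp point, in m); z points along the fingers, x is the direction in which the jaws open and shut, and the axes are right-handed (so a half turn about z gives the same grasp; the last joint's range is limited). The gripper opens to 94 mm and grips with 3 to 60 N. Pads are 16 mm wide; open, the fingers measure 119 mm over their backs; the gripper's body (75 mm by 177 mm) begins 78 mm behind the grasp point.
Start: joints at [-1.271, 0.3, 1.521, -0, 1.321, -0.067], TCP at [0.197, -0.513, 0.205] pointing down, gripper open.
Joint ranges: [-3.03, 3.03], [-0.79, 2.21], [0.23, 2.52], [-1.04, 4.18], [0, 3.07], [-2.55, 2.55]. Speed limits (rad/s): [2.22, 2.22, 2.57, 3.14, 3.14, 3.14].

INTERFACE

Orientations are given as [roll, pitch, yaw] about the fixed x, y, z axes, in that order (R = Rz(yaw) Ry(pitch) Rx(roll)).
In Python, from station import ctrl, viewer, ticket, nets gives the robot as it stands.
- The arm moves only by the tool carry_out, never from a script. Its argument "commands" is one flat list of numbers, 7 for each row, row after row: the closure, from -1 (fully open) to 1 (shut), so that 0 is half open, then the shift along the world's x, y, z in cm, then the turn, a rotation vector about the world's x, y, z in rad. In form: [gripper, tx, ty, tz, ax, ay, az, gripper, tx, ty, tz, ax, ay, az, ...]. A call has 1 to 12 rows; each row is the pose to reach, as a shift and turn from the pose measured when the call began; what a row does not reach only later rows make up. A row lasts 1/12 s, in which the tool goes at most 41.7 mm and 7.16 degrees, less where a joint would pass 70% of its speed; a pose out of reach is approached as far as the arm can. A call with a gripper value outside its range is refused whole. The fingers move at their own pace and stop on an object; "force" is the grip in N (left out, the last holds). Time passes only in rows, so rows that repeat a pose let the fingers close. It gives the time, the measured TCP pose, the force and the opening at its end, in the units of the state.
- ctrl.get_obs(): the state, without advancing time (a new reading comes with each control period).
- viewer.camera(name): name is "side" or "top"; returns (picture, depth): 400x640x3 uint8, blue, green, red; 400x640 float32, m along the optical axis (not along the pixel's ray), 0 where there is no reading.
- viewer.camera_info(name): a dict with "fx", "fy", "cx", "cy" (pixels), "D" ([k1, k2, p1, p2, k3] as OpenCV has them; the pictures are not rectified), "R" (3x3) and "t" (3): a world point X has camera coordinates R X + t. Camera axes: x right, y down, z forward; pixel columns grow to the right and rows downward; lengths in m; the calibration is good to about 2 mm. A picture is of the moment at which its call begins. camera_info takes no time and is no camera call.
- ticket.hand_in(): hands the job in, once; it reports no verdict.
Trained networks look in the newest picture that a camera, given by its name, has taken for a name from the list of things; names that differ only in an ending like _2 or _b are one class to them, and where a whole thing is asked for, a point or a joint stands for the part that bears it (a point fixed in the world has none). Each returns a list of dicts, best first, with "confidence" (0 to 1); they miss things now and then, are a little off and sometimes report something else, mostly with a low value. They report only what shows in the picture. A call takes as long as a camera call.
- nets.silhouettes(camera, thing): "region" (400x640 bool, what is visible of it) and "extent" ([left, top, right, bottom] in pixels, round what is visible of it).
The state is a dict: "time_s": time; "qpos": joint angles; "joint_vel": joint speeds; "tau": joint torques, N m; "ee_pos": TCP position; "eef_rot": TCP orientation; "force": force on the tool from outside, world axes, zero at the start; "moment": the same for the moment, N m; "grip_width": finger opening in m.
Only numpy, scipy, OpenCV 4.12 (cv2) and the standard library are available. Lean on these libraries where they do the work, as an engineer would, in place of code of your own. Each camera call takes 0.05 s, during which the arm holds its last target. There are 200 camera calls.

TASK

Take a temperature reading of the mug: squeeze the trigger of the infrared thermometer (the pistol with the round funnel nose that points at the mug) all the way in against its grip, keep it squeezed for about a second, then let it spring back out. Leave the trigger of the barcode scanner alone and do not shift the mug.

Things in the scene. Friction and masses are not known exactly. Their poses are not given: they have to be found in the camera images.
- thermometer_squeeze (a point): for squeezing the pistol with the round black funnel nose (48 mm), on its side on a fixed stand, 70 mm up. x along the barrel to the nose, y along the grip away from the barrel, z up. Fingers from above close along x, centred here or up to 4 mm behind (-x). Grip: x -16 (back) to +6 mm, 30 mm high, y to +56. Trigger front at x +32 mm when out, +18 squeezed. Barrel side y -36 mm; top 94 mm up
- thermometer_trigger (a joint): hinge of the thermometer's trigger (vertical axis): 0 out, 0.42 rad fully squeezed (stop). Grey paddle 26 mm high, from its hinge at y = -33 mm to its tip at y = +11 mm of the squeeze point, with a 6 mm lip standing 2.5 mm proud there. A spring returns it: about 2 N at the squeeze point's y starts it, 9 N holds it fully in
- scanner_squeeze (a point): the same point and axes on the barcode scanner, the other pistol: same stand, grip and trigger, but its nose is a tall flat box (34 x 42 mm, 68 mm tall, top 104 mm above the worktop), pointing at a spice jar. Not to be used. The two pistols change places between starts
- scanner_trigger (a joint): hinge of the scanner's trigger, 0 out, 0.42 rad fully squeezed; to be left alone
- mug_mid (a point): the two-tone pottery mug, about 90 mm across and 105 mm tall with a side handle, standing loose in front of the thermometer's nose. The point is on its axis, 52 mm above the worktop; z is up

How it is judged:
On the way:
1. the thermometer's trigger is squeezed in and kept so for half a second (value of joint thermometer_trigger above 0.27 rad), for 0.5 s.
At the end, for the whole second after the job is handed in: After the thermometer's trigger was squeezed past 0.27 rad of its 0.42 rad for at least 0.5 s, it is let go and out again (under 0.06 rad); the scanner's trigger is out (under 0.06 rad) and the mug stands upright (within 10 degrees) within 20 mm of where it was (value of joint each of thermometer_trigger, scanner_trigger below 0.06 rad and distance of mug_mid from where it was at the start of the episode below 0.02 m and angle between mug_mid's own z axis and vertical below 0.17 rad); the robot touches nothing.
It fails at once if the scanner's trigger is squeezed (more than 0.15 rad) (value of joint scanner_trigger above 0.15 rad).
It fails at once if the mug is shifted by more than 30 mm (distance of mug_mid from where it was at the start of the episode above 0.03 m).
It also fails if it takes over 32 s, if anything falls off the work surface, if the arm or the gripper's body presses on something with over 40 N, if the wrist force passes 120 N, or if a joint passes its speed limit or range.

## Working session

There is one attempt and no reset: what is moved stays moved. The work goes in short steps, Python scripts to look and compute and a tool call to move; the robot and the scene stay as the last step left them, time stands still between calls to the robot, and variables do not carry over. Pictures are saved under pics/ and viewed, about 8 in all and at most 12, crops included, and the job is handed in when it is done.

Besides the shell and the picture viewer there is one more tool, called after "Emit:" as name(argument=value, ...), one argument or row to a line, values as JSON. carry_out: Moves the arm, as the interface text tells. Its arguments: {"type":"object","properties":{"commands":{"type":"array","items":{"type":"number"}},"force":{"type":"number"}},"required":["commands"]}

```bash
mkdir -p pics
cat > h.py <<'E'
import numpy as np, cv2
from station import ctrl, viewer, ticket, nets
def cloud(name, d):
    i=viewer.camera_info(name)
    K=np.array([[i['fx'],0,i['cx']],[0,i['fy'],i['cy']],[0,0,1.]])
    v,u=np.mgrid[0:400,0:640]
    p=cv2.undistortPoints(np.stack([u.ravel(),v.ravel()],1).astype(np.float64)[:,None],K,np.array(i['D'],float))[:,0]
    P=np.c_[p,np.ones(len(p))]*d.ravel()[:,None]
    W=(P-np.array(i['t']))@np.array(i['R'])
    W[d.ravel()<=0]=np.nan
    return W.reshape(400,640,3)
E
python3 - <<'E'
from h import *
o=ctrl.get_obs();print(o['time_s'],o['ee_pos'],o['eef_rot'],o['grip_width'])
for c in ['top','side']:
    im,d=viewer.camera(c);cv2.imwrite(f'pics/{c}1.png',im);W=cloud(c,d);np.save(c+'W.npy',W)
    for t in ['thermometer_squeeze','scanner_squeeze','mug_mid','thermometer_trigger']:
        for s in nets.silhouettes(c,t)[:2]:
            m=s['region'];print(c,t,round(s['confidence'],2),s['extent'],m.sum(),np.nanmedian(W[m],0).round(3),np.nanmin(W[m],0).round(3),np.nanmax(W[m],0).round(3))
E
```

```text
0.0 [ 0.19717731 -0.51317257  0.20488333] [-3.14153300e+00  1.11369016e-03 -1.20397477e+00] 0.09442510129819665
top thermometer_squeeze 0.92 [232.0, 191.9, 300.7, 256.6] 2076 [0.469 0.143 0.084] [ 0.411  0.094 -0.004] [0.569 0.268 0.097]
top scanner_squeeze 0.63 [343.8, 181.6, 403.6, 243.7] 2109 [ 0.493 -0.1    0.085] [ 0.437 -0.139 -0.001] [ 0.572 -0.005  0.108]
top mug_mid 0.95 [263.5, 141.0, 314.2, 185.1] 1397 [0.637 0.12  0.058] [0.57  0.066 0.005] [0.671 0.166 0.107]
top thermometer_trigger 0.63 [255.3, 222.0, 275.2, 229.1] 77 [0.48  0.174 0.082] [ 0.472  0.153 -0.   ] [0.488 0.201 0.086]
side thermometer_squeeze 0.68 [239.3, 145.7, 304.2, 210.5] 2111 [0.466 0.124 0.082] [ 0.412  0.094 -0.005] [0.566 0.273 0.096]
side scanner_squeeze 0.57 [291.9, 226.8, 376.5, 302.2] 2924 [ 0.492 -0.12   0.084] [ 0.438 -0.143 -0.003] [ 0.599 -0.006  0.107]
side mug_mid 0.68 [313.3, 138.4, 356.6, 190.9] 1625 [0.629 0.126 0.073] [ 0.572  0.048 -0.004] [0.727 0.224 0.108]
```

Run:
```python
from h import *
im=cv2.imread('pics/top1.png')[130:270,215:425];cv2.imwrite('pics/top1c.png',cv2.resize(im,None,fx=3.8,fy=3.8,interpolation=cv2.INTER_CUBIC))
# orthographic colour map of thermometer from both clouds, 0.5 mm? print
im=np.concatenate([cv2.imread('pics/top1.png').reshape(-1,3),cv2.imread('pics/side1.png').reshape(-1,3)])
W=np.concatenate([np.load('topW.npy').reshape(-1,3),np.load('sideW.npy').reshape(-1,3)])
k=(W[:,2]>.06);W=W[k];im=im[k]
# x 0.38..0.68 up, y 0.25..-0.18 left->right, 1.8 px/mm
S=1700
M=np.zeros((int(.32*S),int(.45*S),3),np.uint8)
for z in np.argsort(W[:,2]):
    r=int((.70-W[z,0])*S);c=int((.26-W[z,1])*S)
    if 0<=r<M.shape[0] and 0<=c<M.shape[1]: cv2.circle(M,(c,r),2,im[z].tolist(),-1)
cv2.imwrite('pics/ortho1.png',M)
```

```text
(no output)
```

View pics/top1c.png

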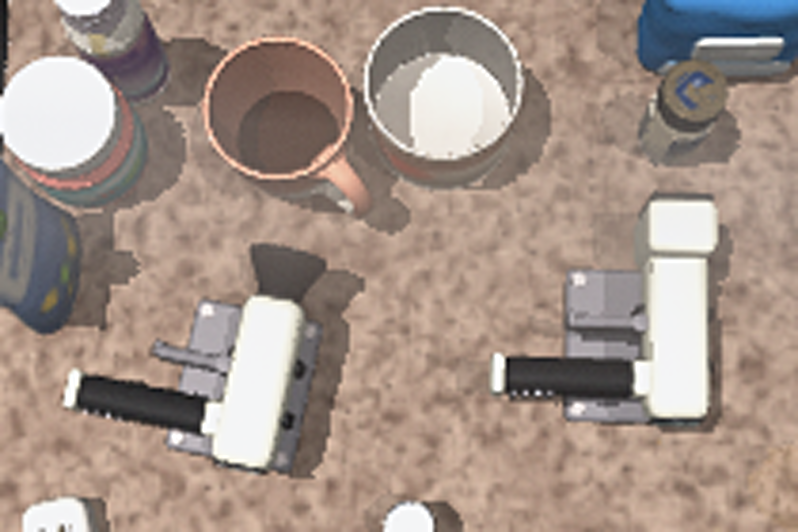

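View pics/ortho1.png

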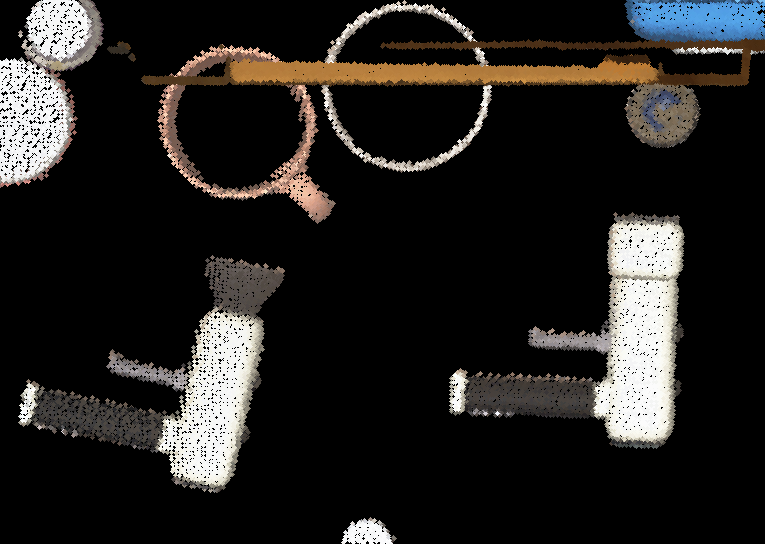

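Picture 1 and 2: the thermometer (dark funnel nose, ~(290,270) in the crop) is on the left, aimed at the copper mug. Its trigger is at ~(185,355), its grip at ~(140,400). The scanner is at right. In the ortho view a beam shows at x≈0.66, so I'll check its height while fitting the pose.

Run:
```python
from h import *
Wt=np.load('topW.npy').reshape(-1,3);Ws=np.load('sideW.npy').reshape(-1,3)
it=cv2.imread('pics/top1.png').reshape(-1,3);is_=cv2.imread('pics/side1.png').reshape(-1,3)
for n,W,im in (('top',Wt,it),('side',Ws,is_)):
    roi=(W[:,0]>.4)&(W[:,0]<.56)&(W[:,1]>.08)&(W[:,1]<.26)
    b=W[roi&(W[:,2]>.0905)&(W[:,2]<.1)&(im.min(1)>120)]
    r=cv2.minAreaRect((b[:,:2]*1e3).astype(np.float32));print(n,'barrel',len(b),r,np.median(b[:,2]))
    c=np.mean(b[:,:2],0)
    for yaw in [None]:
        v=cv2.fitLine((b[:,:2]).astype(np.float32),cv2.DIST_HUBER,0,.01,.01).ravel();v=v*np.sign(v[0]);a=np.arctan2(v[1],v[0]);print('barrel yaw',a)
    g=W[roi&(W[:,2]>.078)&(W[:,2]<.0885)]
    # local coords about barrel centre
    def loc(p,a):return (p[:,:2]-c)@np.array([[np.cos(a),-np.sin(a)],[np.sin(a),np.cos(a)]])
    L=loc(g,a);gg=g[(L[:,1]>.022)&(L[:,0]<.005)]
    v=cv2.fitLine(gg[:,:2].astype(np.float32),cv2.DIST_HUBER,0,.01,.01).ravel();v*=np.sign(v[1]);a2=np.arctan2(-v[0],v[1]);print('grip yaw',a2,len(gg),np.median(gg[:,2]))
    A=(a+a2)/2;L=loc(g,A);lb=loc(b,A)*1e3
    print('barrel loc',np.percentile(lb,[1,50,99],axis=0).round(1).tolist())
    G=L[(L[:,1]>.022)&(L[:,0]<.005)]*1e3;print('grip loc x,y',np.percentile(G,[1,2,5,50,95,98,99],axis=0).round(1).tolist())
    T=L[(L[:,1]>.022)&(L[:,0]>.008)]*1e3
    print('trig',len(T),np.percentile(T,[2,50,98],axis=0).round(1).tolist() if len(T) else 0,'c',c,'A',A)
    # squeeze: grip centre x=-5 -> offset +5 ; y max = +56
    lx=np.median([np.percentile(G[:,0],2),np.percentile(G[:,0],98)])+5; ly=np.percentile(G[:,1],99)-56
    R=np.array([[np.cos(A),-np.sin(A)],[np.sin(A),np.cos(A)]]);print('SQ',c+R@np.array([lx,ly])/1e3)
    k=(W[:,2]>.13)&(W[:,0]>.3)&(W[:,0]<.85)&(abs(W[:,1])<.5);h=W[k]
    print('high pts',k.sum(),[ (x.round(3).tolist()) for x in np.percentile(h,[0,5,50,95,100],axis=0)] if k.any() else '')
```

```text
top barrel 121 ((464.1752624511719, 134.14431762695312), (28.16265869140625, 93.88988494873047), 75.80677795410156) 0.09113202337323828
barrel yaw -0.22461626
grip yaw -0.1643934 400 0.08349221439352889
barrel loc [[-45.1, -13.8], [1.3, 0.1], [42.6, 13.0]]
grip loc x,y [[-37.3, 22.6], [-37.0, 23.3], [-36.0, 25.9], [-26.0, 64.4], [2.4, 106.4], [3.7, 108.6], [4.3, 109.4]]
trig 17 [[8.1, 23.4], [9.0, 49.1], [10.8, 63.5]] c [0.46662116 0.13371046] A -0.19450483
SQ [0.46553818 0.18837564]
high pts 67729 [[0.3, -0.481, 0.13], [0.324, -0.211, 0.186], [0.575, 0.366, 0.461], [0.763, 0.415, 0.569], [0.85, 0.499, 0.588]]
side barrel 162 ((468.181396484375, 132.83522033691406), (27.346439361572266, 94.22481536865234), 77.63729095458984) 0.09115974269498554
barrel yaw -0.22932431
grip yaw -0.19540425 321 0.08415189307431822
barrel loc [[-44.3, -13.1], [-1.5, -0.5], [43.5, 12.8]]
grip loc x,y [[-39.5, 22.7], [-38.9, 24.3], [-38.1, 26.5], [-27.0, 63.7], [2.6, 106.4], [4.0, 108.9], [4.4, 110.0]]
trig 13 [[8.1, 23.2], [8.6, 50.0], [10.4, 65.8]] c [0.46773878 0.13257045] A -0.21236429
SQ [0.46693984 0.18798714]
high pts 44192 [[0.3, -0.5, 0.13], [0.331, -0.429, 0.148], [0.654, -0.096, 0.333], [0.825, 0.408, 0.595], [0.85, 0.432, 0.625]]
```

View pics/side1.png

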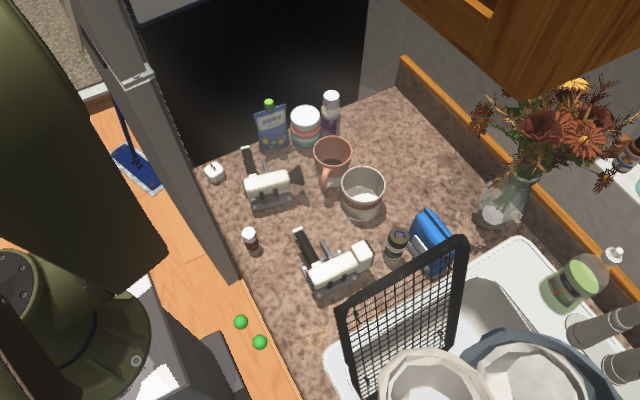

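Run:
```python
from h import *
W=np.concatenate([np.load('topW.npy').reshape(-1,3),np.load('sideW.npy').reshape(-1,3)]);n=256000
src=np.arange(len(W))<n
from scipy.optimize import minimize
roi=(W[:,0]>.4)&(W[:,0]<.56)&(W[:,1]>.08)&(W[:,1]<.26)&(W[:,2]>.06)
for s in (src,~src):
  P=W[roi&s]
  c=np.array([.466,.188]);A=-.225
  for it in range(4):
    R=np.array([[np.cos(A),-np.sin(A)],[np.sin(A),np.cos(A)]]);L=(P[:,:2]-c)@R*1e3
    g=(L[:,1]>-30)&(L[:,1]<60)&(L[:,0]<14)&(L[:,0]>-28)&(P[:,2]>.075)
    v=cv2.fitLine(L[g].astype(np.float32),cv2.DIST_HUBER,0,.01,.01).ravel();v*=np.sign(v[1]);da=np.arctan2(-v[0],v[1])
    x=L[g,0];mid=(np.percentile(x,3)+np.percentile(x,97))/2;yy=np.percentile(L[g,1],99)
    A+=da;c=c+R@np.array([mid+5,yy-56])/1e3
  b=(L[:,1]<-42)&(P[:,2]>.08)&(L[:,0]<40);t=(L[:,0]>15)&(L[:,1]>-30)
  print('c',c,'A',A,'gripx',np.percentile(x,[3,97]).round(1),'barrel y',np.percentile(L[b,1],[2,98]).round(1),'trig',t.sum(),np.percentile(L[t],[3,50,97],axis=0).round(1).tolist(),np.percentile(P[t,2],[50,97]).round(3))
  v=cv2.fitLine(L[t].astype(np.float32),cv2.DIST_HUBER,0,.01,.01).ravel();print('trigdir',v[:2])
# obstacles: max height map in coarse cells, dm
k=(W[:,2]>.11)
print('cells with z>.11: x,y,zmin,zmax')
for y in np.arange(.5,-.3,-.1):
  print(round(y,2),[ (lambda z: f'{z.min():.2f}-{z.max():.2f}' if len(z)>5 else '-')(W[k&(abs(W[:,0]-x)<.05)&(abs(W[:,1]-y)<.05),2]) for x in np.arange(.2,.9,.1)])
```

```text
c [0.4554794  0.19037957] A -0.21094343 gripx [-15.5   5.5] barrel y [-71.5 -42.7] trig 77 [[24.1, -28.9], [27.4, -9.1], [32.5, 10.1]] [0.082 0.085]
trigdir [0.00173683 0.9999985 ]
c [0.45662845 0.19035085] A -0.20950374 gripx [-15.6   5.6] barrel y [-72.8 -43.1] trig 60 [[24.4, -28.0], [28.6, -5.8], [34.0, 11.1]] [0.082 0.084]
trigdir [0.07239555 0.997376  ]
cells with z>.11: x,y,zmin,zmax
0.5 ['0.11-0.40', '0.11-0.42', '-', '-', '-', '-', '-']
0.4 ['0.33-0.54', '0.11-0.57', '0.11-0.57', '0.11-0.57', '0.11-0.58', '0.11-0.57', '0.11-0.47']
0.3 ['-', '0.11-0.57', '0.38-0.57', '0.11-0.16', '0.11-0.16', '-', '-']
0.2 ['-', '-', '-', '-', '-', '0.11-0.59', '-']
0.1 ['0.17-0.45', '-', '-', '-', '-', '0.50-0.59', '-']
0.0 ['0.17-0.54', '0.37-0.56', '-', '-', '-', '0.50-0.57', '-']
-0.1 ['0.28-0.67', '0.39-0.69', '-', '-', '-', '0.11-0.61', '0.27-0.38']
-0.2 ['0.53-0.59', '-', '0.11-0.21', '0.11-0.21', '0.11-0.21', '0.11-0.62', '0.11-0.61']
```

Run:
```python
from h import *
W=np.concatenate([np.load('topW.npy').reshape(-1,3),np.load('sideW.npy').reshape(-1,3)]);W=W[np.isfinite(W[:,0])]
A=-.21;c=np.array([.456,.19]);R=np.array([[np.cos(A),-np.sin(A)],[np.sin(A),np.cos(A)]]);L=(W[:,:2]-c)@R*1e3;z=W[:,2]*1e3
for lo,hi in((-70,-38),(40,70)):
  k=(L[:,0]>lo)&(L[:,0]<hi)&(abs(L[:,1])<16);print('finger',lo,hi,k.sum(),np.percentile(z[k],[50,99,100]).round())
k=(abs(L[:,0])<105)&(abs(L[:,1])<105)&(z>115);print('body zone',k.sum(),np.c_[L,z][k][::200].round())
k=(W[:,0]>.22)&(W[:,0]<.5)&(W[:,1]>.2)&(W[:,1]<.45)&(z>150)
for x in(.24,.28,.32,.36,.4,.45):
  q=W[k&(abs(W[:,0]-x)<.02)];print(x,len(q),np.percentile(q[:,1],[0,2,50]).round(3) if len(q) else'', q[:,2].min().round(2) if len(q) else '')
k=(W[:,1]>-.4)&(W[:,1]<-.12)&(W[:,0]>.2)&(W[:,0]<.5)&(z>110);q=W[k];print('rack',np.percentile(q,[0,2,50,98,100],axis=0).round(3).tolist())
```

```text
finger -70 -38 309 [0. 3. 4.]
finger 40 70 145 [ 9. 14. 15.]
body zone 347 [[ 79. 104. 163.]
 [ 77.  97. 142.]]
0.24 1141 [0.367 0.372 0.407] 0.15
0.28 6335 [0.345 0.348 0.351] 0.15
0.32 7812 [0.345 0.35  0.354] 0.15
0.36 7651 [0.342 0.346 0.353] 0.15
0.4 7141 [0.35  0.353 0.359] 0.15
0.45 6549 [0.356 0.36  0.366] 0.15
rack [[0.2, -0.262, 0.11], [0.203, -0.246, 0.128], [0.238, -0.127, 0.609], [0.491, -0.12, 0.649], [0.5, -0.12, 0.656]]
```

Emit:
carry_out(
  commands=[-1,0,0,4,0,0,0.1,-1,0,0,8,0,0,0.2],
  force=15,
)

```text
time_s: 0.67
ee_pos: [0.1969, -0.5125, 0.2849]
eef_rot: [-3.14, 0.004, -1.0]
force: [0.9, -0.9, 0.9]
grip_width: 0.094
```

Emit:
carry_out(
  commands=[-1,1.4,3.7,0,0,0,0.04,-1,2.8,7.4,0,0,0,0.08,-1,4.2,11.1,0,0,0,0.12,-1,5.6,14.8,0,0,0,0.16,-1,7,18.5,0,0,0,0.2,-1,8.4,22.2,0,0,0,0.24,-1,9.8,25.9,0,0,0,0.28,-1,11.2,29.6,0,0,0,0.32,-1,12.6,33.3,0,0,0,0.36,-1,14,37,0,0,0,0.4,-1,15.4,40.7,0,0,0,0.44,-1,16.8,44.4,0,0,0,0.48],
)

```text
time_s: 1.67
ee_pos: [0.3651, -0.0666, 0.2852]
eef_rot: [-3.14, 0.003, -0.518]
force: [0.9, 0.1, -1.2]
grip_width: 0.094
```

Emit:
carry_out(
  commands=[-1,1.2,3.3,0,0,0,0.04,-1,2.4,6.6,0,0,0,0.08,-1,3.6,9.9,0,0,0,0.12,-1,4.8,13.2,0,0,0,0.16,-1,6,16.5,0,0,0,0.2,-1,7.2,19.8,0,0,0,0.24,-1,8.4,23.1,0,0,0,0.28,-1,9.1,25.6,0,0,0,0.308,-1,9.1,25.6,-4,0,0,0.308,-1,9.1,25.6,-8,0,0,0.308,-1,9.1,25.6,-12,0,0,0.308,-1,9.1,25.6,-16,0,0,0.308],
)

```text
time_s: 2.67
ee_pos: [0.4558, 0.1895, 0.1237]
eef_rot: [-3.14, 0.003, -0.21]
force: [1.1, 0.4, -0.0]
grip_width: 0.0942
```

Run:
```python
from h import *
o=ctrl.get_obs();print(o['time_s'],o['ee_pos'],o['eef_rot'],o['force'])
a,_=viewer.camera('top');b,_=viewer.camera('side')
a=cv2.resize(a[130:270,215:345],(390,420));b=cv2.resize(b[110:250,210:340],(390,420));cv2.imwrite('pics/near.png',np.hstack([a,b]))
```

```text
2.6667 [0.45575229 0.18951359 0.12368154] [-3.13982865e+00  2.71913597e-03 -2.09595615e-01] [ 1.10776978  0.35595394 -0.04666402]
```

View pics/near.png

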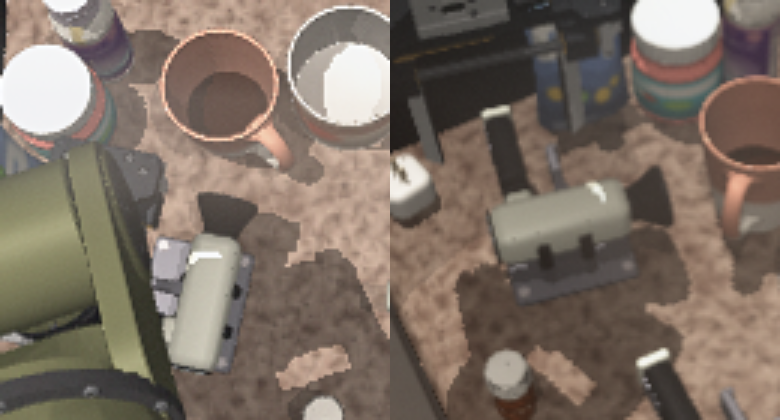

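The view shows the open fingers (side view at (425,110) and (572,90)) straddling the grip and trigger, clear of the mug. Now I'll descend and check contact.

Emit:
carry_out(
  commands=[-1,-0.1,0,-2,0,0,0,-1,-0.1,0,-4,0,0,0,-1,-0.1,0,-5.5,0,0,0,-1,-0.1,0,-6.6,0,0,0,-1,-0.1,0,-7.2,0,0,0,-1,-0.1,0,-7.2,0,0,0],
)

```text
time_s: 3.27
ee_pos: [0.4526, 0.1886, 0.0488]
eef_rot: [3.138, 0.011, -0.21]
force: [-0.0, 0.1, -0.0]
grip_width: 0.0941
```

Emit:
carry_out(
  commands=[-0.2,0.2,0.1,0.2,0,0,0,0.2,0.2,0.1,0.2,0,0,0,0.2,0.2,0.1,0.2,0,0,0,1,0.2,0.1,0.2,0,0,0,1,0.2,0.1,0.2,0,0,0,1,0.2,0.1,0.2,0,0,0],
  force=18,
)

```text
time_s: 3.77
ee_pos: [0.4554, 0.1898, 0.0514]
eef_rot: [3.139, 0.009, -0.21]
force: [7.4, 0.1, 0.1]
grip_width: 0.0571
```

Emit:
carry_out(
  commands=[1,0,0,0,0,0,0,1,0,0,0,0,0,0,1,0,0,0,0,0,0,1,0,0,0,0,0,0,1,0,0,0,0,0,0,1,0,0,0,0,0,0],
)

```text
time_s: 4.27
ee_pos: [0.4589, 0.1894, 0.0521]
eef_rot: [3.141, 0.002, -0.21]
force: [26.2, -6.1, -12.0]
grip_width: 0.0364
```

Opening is 36.4 mm, so the trigger is close to fully in (34 mm plus the lip). I'll hold for a second and see if it settles.

Emit:
carry_out(
  commands=[1,0,0,0,0,0,0,1,0,0,0,0,0,0,1,0,0,0,0,0,0,1,0,0,0,0,0,0,1,0,0,0,0,0,0,1,0,0,0,0,0,0,1,0,0,0,0,0,0,1,0,0,0,0,0,0,1,0,0,0,0,0,0,1,0,0,0,0,0,0,1,0,0,0,0,0,0,1,0,0,0,0,0,0],
)

```text
time_s: 5.27
ee_pos: [0.459, 0.1893, 0.052]
eef_rot: [3.141, 0.001, -0.209]
force: [5.7, -0.7, -3.6]
grip_width: 0.0365
```

Run:
```python
from h import *
o=ctrl.get_obs();print(o['time_s'],o['ee_pos'],o['force'],o['grip_width'])
b,_=viewer.camera('side');cv2.imwrite('pics/sq.png',cv2.resize(b[110:230,210:340],(650,600),interpolation=cv2.INTER_CUBIC))
```

```text
5.2667 [0.45899962 0.18933285 0.05204084] [ 5.70722857 -0.71094465 -3.59110682] 0.036525473978864076
```

View pics/sq.png

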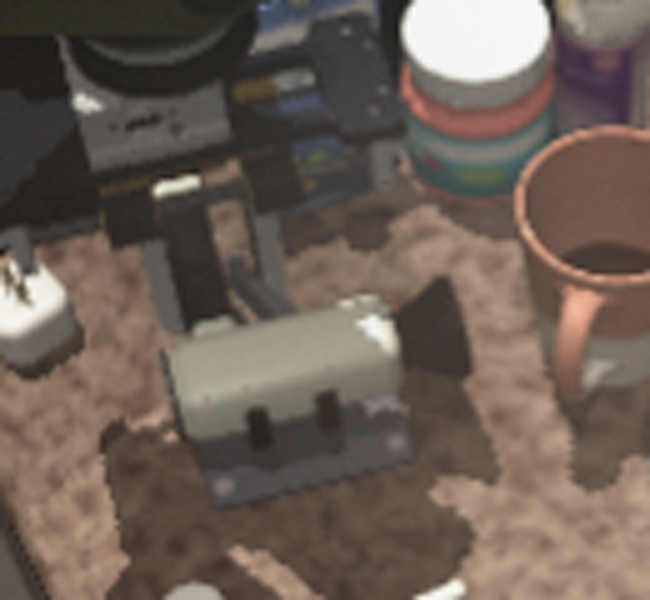

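The picture shows the front finger at (265,265) holding the trigger tilted in towards the grip; the back finger at (160,280) bears on the grip's back, and the mug is untouched. Next: release, then rise.

Emit:
carry_out(
  commands=[1,0,0,0,0,0,0,-1,-0.3,0,0,0,0,0,-1,-0.3,0,0,0,0,0,-1,-0.3,0,0,0,0,0,-1,-0.3,0,0,0,0,0,-1,-0.3,0,0,0,0,0,-1,-0.3,0,0,0,0,0,-1,-0.3,0,0,0,0,0,-1,-0.3,0,0,0,0,0,-1,-0.3,0,0,0,0,0],
)

```text
time_s: 6.15
ee_pos: [0.4557, 0.1892, 0.0519]
eef_rot: [3.141, 0.002, -0.21]
force: [-1.0, -0.2, -0.2]
grip_width: 0.0926
```

Emit:
carry_out(
  commands=[-1,0,0,2,0,0,0,-1,0,0,5,0,0,0,-1,0,0,9,0,0,0,-1,0,0,13,0,0,0,-1,0,0,17,0,0,0,-1,0,0,21,0,0,0,-1,-1,-4,23,0,0,0,-1,-2,-8,23,0,0,0,-1,-3,-12,23,0,0,0,-1,-4,-16,23,0,0,0,-1,-5,-20,23,0,0,0,-1,-6,-24,23,0,0,0],
)

```text
time_s: 7.15
ee_pos: [0.3949, -0.0507, 0.282]
eef_rot: [3.141, 0.001, -0.209]
force: [1.2, 0.2, 0.3]
grip_width: 0.0943
```

Emit:
carry_out(
  commands=[-1,-1.5,-3.8,0,0,0,0,-1,-3,-7.6,0,0,0,0,-1,-4.5,-11.4,0,0,0,0,-1,-4.5,-11.4,0,0,0,0,-1,-4.5,-11.4,0,0,0,0],
)

```text
time_s: 7.57
ee_pos: [0.3491, -0.1662, 0.2819]
eef_rot: [3.141, 0.002, -0.214]
force: [-0.5, 1.0, 0.2]
grip_width: 0.0943
```

Run:
```python
from h import *
o=ctrl.get_obs();print(o['time_s'],o['ee_pos'],o['force'],o['grip_width'])
W0=np.load('topW.npy')
im,d=viewer.camera('top');W=cloud('top',d)
for s in nets.silhouettes('top','mug_mid')[:1]: print('mug',s['extent'],np.nanmedian(W[s['region']],0).round(3))
A=-.21;c=np.array([.456,.19]);R=np.array([[np.cos(A),-np.sin(A)],[np.sin(A),np.cos(A)]])
for w in(W0,W):
  w=w.reshape(-1,3);L=(w[:,:2]-c)@R*1e3
  t=(L[:,0]>12)&(L[:,0]<45)&(L[:,1]>-30)&(L[:,1]<20)&(w[:,2]>.06);print('trig',t.sum(),np.percentile(L[t],[3,50,97],axis=0).round(1).tolist())
cv2.imwrite('pics/end.png',cv2.resize(im[130:270,215:425],None,fx=3.8,fy=3.8))
```

```text
7.5667 [ 0.34906449 -0.16616405  0.28192511] [-0.49569296  1.0027191   0.21533992] 0.09426893969630133
mug [265.2, 143.5, 312.0, 183.8] [0.637 0.12  0.058]
trig 78 [[23.4, -28.8], [26.9, -9.0], [31.9, 10.4]]
trig 78 [[23.7, -28.7], [26.9, -8.4], [31.7, 10.4]]
```

View pics/end.png

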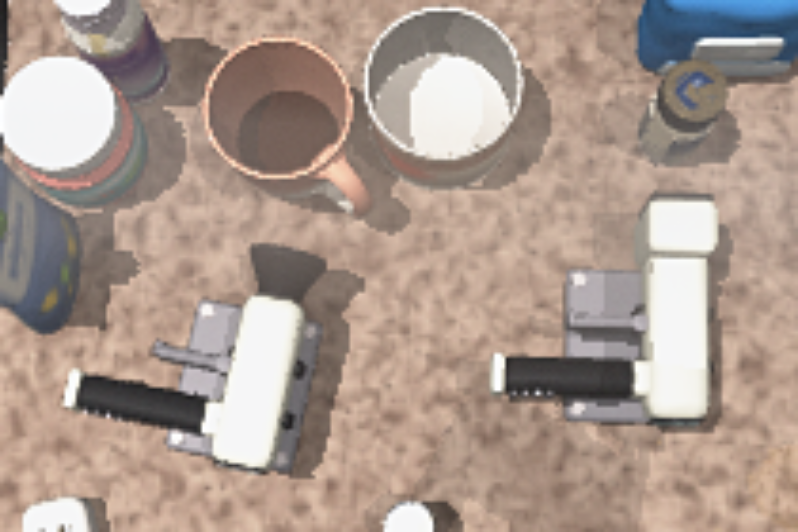

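The scene matches the first picture: the trigger is back out at (185,355) and the mug and scanner are unmoved.

```bash
python3 -c "
from h import *
print(ticket.hand_in())"
```

```text
the job is handed in; nothing more can be done
None
```

I squeezed the thermometer's trigger fully in, held it for over a second, let it spring back out, moved the arm clear and handed the job in; no verdict was reported. It took about 7.6 s of the 32 s allowed.

- **Squeeze:** the fingers closed to 36.5 mm, which is 34 mm plus the lip, so the trigger was at or near its stop. A picture during the hold showed it pressed in towards the grip.
- **Force:** the force reading peaked at about 26 N as the fingers closed and dropped to about 7 N during the hold. As they closed, the tool shifted about 3.5 mm towards the nose until the back finger met the grip.
- **After release:** the trigger's measured position matches the start to within about 0.5 mm. The mug's measured position is unchanged to 1 mm, and the scanner looks untouched in the picture. The arm is touching nothing.

No check failed. My first pose fit was about 10 mm off because trigger points were mixed in with the grip. I refitted before going near the thermometer, and the two cameras then agreed to about 1 mm.

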